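# Close the low lens canister on the optical table

## Task

The lens has just gone back into the low, wide round canister, but its screw cap is still loose. Turn that cap clockwise (seen from above) until it is fully home, then let go of it. Leave the caps of the tall canister and the square canister turned as they are.

Things in the scene. Friction and masses are not known exactly. Their poses are not given: they have to be found in the camera images.
- low_cap_grip (a point): Mid-height centre of the cap to close: upright knurled aluminium cap, 50 mm across, 30 mm high (top 15 mm above, underside 15 mm below this point). Then 10 mm of neck, 42 mm across, and the flat shoulder 25 mm below this point: a black round body 90 mm across, 50 mm high, clamped immovably to the table. Turns with the cap: x along the black pointer rib (2 mm high) on its top, z up.
- low_cap (a joint): Angle of the low canister's cap, rad: 0 fully shut at a hard stop, growing as it unscrews anticlockwise (from above) to a stop at 1.4; starts between 0.8 and 1.25. The cap is captive, keeps its height as it turns, has light friction (about 0.12 N m) and stays where left. Shut, the black rib on its top lines up with the white mark on the canister's shoulder.
- tall_cap_mark (a point): Point on the edge of the tall canister's cap where its black pointer rib ends, 25 mm from its axis, half-way up the cap, 135 mm above the table; x points outwards from the axis. The cap is like the low one's (50 mm across, 30 mm high); the black round body is 56 mm across, 110 mm high, clamped to the table. Leave this cap.
- square_cap_mark (a point): The same point on the square canister's cap, 25 mm from its axis, 97 mm above the table; x points outwards from the axis. The cap is again alike; the black body is 76 mm square, 72 mm high, clamped to the table. Each canister also has a low base flange and a clamp bar on one side, under 25 mm high, 46 mm beyond the body. Leave this cap.
There are look-alikes about, which are no part of the job. Leave any orange look-alike of the part that bears low_cap_grip alone.

How it is judged:
By the outcome, as a careful person would: the job done as asked, in the order asked, and still so for the second after the job is handed in, with the robot touching nothing.
It also fails if it takes over 29 s, if anything falls off the work surface, if the arm or the gripper's body presses on something with over 40 N, if the wrist force passes 120 N, or if a joint passes its speed limit or range.

## Robot

A 7-joint arm with a two-finger parallel gripper is mounted at the origin on the work surface. World frame = base frame: x ahead of the robot, y to its left, z up, the work surface at z = 0. Lengths are in mm, angles in degrees, forces in N, time in s.
With the tool pointing down it reaches from about 350 to 900 mm from the base axis. Payload 8.1 kg.
Tool frame: the origin (TCP) lies midway between the tips of the shut fingers; the grasp point (between the pads) lies 19 mm behind it; z points along the fingers, x is the direction in which the jaws open and shut, and the axes are right-handed (so a half turn about z gives the same grasp; the last joint's range is limited). The gripper opens to 85 mm and grips with 20 to 120 N. Pads are 22 mm wide; open, the fingers measure 114 mm over their backs; the gripper's body (76 mm by 85 mm) begins 54 mm behind the grasp point. The pads swing forward as they close: fully open they stand 13 mm farther back than shut.
Start: joints at [-69.018, 24.895, 1.432, 90.138, -0.665, 64.973, -4.303], TCP at [282.413, 557.57, 231.323] pointing down, gripper open.
Joint ranges: [-149.89, 149.89], [-25.12, 119.58], [-72.63, 75.52], [4.76, 147.25], [-75.54, 255.54], [6.69, 114.76], [-157.13, 157.13]. Speed limits (degrees/s): [127.2, 127.2, 172.46, 172.46, 180, 180, 180].

## Interface

Orientations are given as a 3x3 rotation matrix whose columns are the frame's x, y, z axes.
In Python, from cell import bot, optics gives the robot as it stands.
- The arm moves only by the tool jog_arm, never from a script. Its argument "plan" is a list of rows, each an object of numbers: "dx", "dy", "dz": the shift along the tool's x, y, z as a fraction of full scale; "rx", "ry", "rz": the turn, a rotation vector about the tool's x, y, z as a fraction of full scale; "grip": the closure, from -1 (fully open) to 1 (shut). A call has 1 to 20 rows; each row shifts and turns the commanded pose from where the row before left it, along the tool's axes as they then stand; what a row does not reach is not made up. Full scale, the value 1, is 0.05 m for a shift and 0.15 rad for a turn. A row lasts 1/10 s, in which the tool goes at most 50 mm and 8.59 degrees, less where a joint would pass 70% of its speed; a pose out of reach is approached as far as the arm can. A call with a number of a shift or a turn outside -1 to 1 is refused whole. A call with a gripper value outside its range is refused whole. The fingers move at their own pace and stop on an object; "grip_force" is the grip in N (left out, the last holds). Time passes only in rows, so rows that do not move let the fingers close. It gives the time, the measured TCP pose, the force and the opening at its end, in the units of the state.
- bot.sense(): the state, without advancing time (a new reading comes with each control period).
- optics.capture(name): name is "scene" or "top"; returns the picture (384x512x3 uint8, red, green, blue); there is no depth.
- optics.get_calibration(name): a dict with "fx", "fy", "cx", "cy" (pixels), "k1" (the pictures are not rectified: a ray, as slopes to the right and down, at radius r is drawn at 1 + k1 r^2 times it, then the intrinsics apply), "world_to_cam" (4x4, takes a point from world to camera coordinates). Camera axes: x right, y up, looking along -z (the intrinsics and any distortion apply to the point x, -y, -z); pixel columns grow to the right and rows downward; lengths in mm; the calibration is good to about 2 mm. A picture is of the moment at which its call begins. get_calibration takes no time and is no camera call.
- bot.sign_off(): hands the job in, once; it reports no verdict.
Trained networks look in the newest picture that a camera, given by its name, has taken for a name from the list of things; names that differ only in an ending like _2 or _b are one class to them, and where a whole thing is asked for, a point or a joint stands for the part that bears it (a point fixed in the world has none). Each returns a list of dicts, best first, with "confidence" (0 to 1); they miss things now and then, are a little off and sometimes report something else, mostly with a low value. They report only what shows in the picture. A call takes as long as a camera call. They do not tell look-alikes from the thing itself.
- optics.masks_of(camera, label): "mask" (384x512 bool, what is visible of it) and "uv" ([column, row] in pixels, amid what is visible of it).
The state is a dict: "time_s": time; "q": joint angles; "dq": joint speeds; "joint_efforts": joint torques, N m; "eef_pos": TCP position; "tcp_rot": TCP orientation; "force": force on the tool from outside, world axes, zero at the start; "torque": the same for the moment, N m; "grip_width": finger opening in mm.
Only numpy, scipy, OpenCV 4.12 (cv2) and the standard library are available. Lean on these libraries where they do the work, as an engineer would, in place of code of your own. Each camera call takes 0.05 s, during which the arm holds its last target.

## Working session

There is one attempt and no reset: what is moved stays moved. The work goes in short steps, Python scripts to look and compute and a tool call to move; the robot and the scene stay as the last step left them, time stands still between calls to the robot, and variables do not carry over. Pictures are saved under pics/ and viewed, and the job is handed in when it is done.

Besides the shell and the picture viewer there is one more tool, called after ">>>" as name(argument=value, ...), one argument or row to a line, values as JSON. jog_arm: Moves the arm, as the interface text tells. Its arguments: {"type":"object","properties":{"plan":{"type":"array","items":{"type":"object","properties":{"dx":{"type":"number","minimum":-1,"maximum":1},"dy":{"type":"number","minimum":-1,"maximum":1},"dz":{"type":"number","minimum":-1,"maximum":1},"rx":{"type":"number","minimum":-1,"maximum":1},"ry":{"type":"number","minimum":-1,"maximum":1},"rz":{"type":"number","minimum":-1,"maximum":1},"grip":{"type":"number"}}}},"grip_force":{"type":"number"}},"required":["plan"]}

```bash
mkdir -p pics && ls && cat > h.py <<'E'
import numpy as np, cv2
from cell import bot, optics
def cap(n,f):
    im=optics.capture(n); cv2.imwrite('pics/'+f,cv2.cvtColor(im,cv2.COLOR_RGB2BGR)); return im
def ray(n,u,v):
    c=optics.get_calibration(n); a=np.array([(u-c['cx'])/c['fx'],(v-c['cy'])/c['fy']]); s=a.copy()
    for _ in range(30): s=a/(1+c['k1']*(s@s))
    T=np.array(c['world_to_cam']); R=T[:3,:3]; t=T[:3,3]
    d=R.T@np.array([s[0],-s[1],-1]); return -R.T@t, d/np.linalg.norm(d)
def atz(n,u,v,z):
    o,d=ray(n,u,v); return o+d*(z-o[2])/d[2]
def proj(n,p):
    c=optics.get_calibration(n); T=np.array(c['world_to_cam']); q=T[:3,:3]@np.array(p,float)+T[:3,3]
    s=np.array([q[0],-q[1]])/-q[2]; s=s*(1+c['k1']*(s@s)); return np.array([s[0]*c['fx']+c['cx'],s[1]*c['fy']+c['cy']])
E
python3 - <<'E'
from h import *
for n in ('scene','top'):
    im=cap(n,n+'0.png'); print(n,ray(n,256,192))
    for l in ('low_cap_grip','tall_cap_mark','square_cap_mark'):
        for r in optics.masks_of(n,l): print(l,r['confidence'],r['uv'],r['mask'].sum())
s=bot.sense(); print(s['time_s'],s['eef_pos'],s['tcp_rot'],s['grip_width'])
E
```

```text
pics
scene (array([1220.13477869,   10.97841195,  970.63299199]), array([-0.65164601, -0.08919519, -0.7532607 ]))
low_cap_grip 0.82 [136.4, 196.6] 210
low_cap_grip 0.77 [193.2, 150.1] 197
low_cap_grip 0.7 [203.5, 193.1] 180
tall_cap_mark 0.77 [386.7, 217.2] 314
square_cap_mark 0.85 [285.7, 225.8] 312
top (array([ 305.88095787,  -64.23761836, 1004.15442929]), array([ 1.98376484e-01, -7.89593733e-04, -9.80125577e-01]))
low_cap_grip 0.83 [397.2, 182.3] 326
low_cap_grip 0.65 [364.4, 270.6] 348
low_cap_grip 0.62 [326.1, 202.7] 305
low_cap_grip 0.56 [323.6, 129.5] 261
tall_cap_mark 0.59 [123.3, 171.6] 410
square_cap_mark 0.62 [228.6, 160.9] 322
square_cap_mark 0.16 [326.2, 200.0] 282
0.4 [282.36304645 557.51687503 231.20529369] [[ 4.51899777e-01  8.92068711e-01 -7.99172109e-05]
 [ 8.92068691e-01 -4.51899784e-01 -1.87886085e-04]
 [-2.03721868e-04  1.36140380e-05 -9.99999979e-01]] 85.39481392516164
```

View pics/scene0.png

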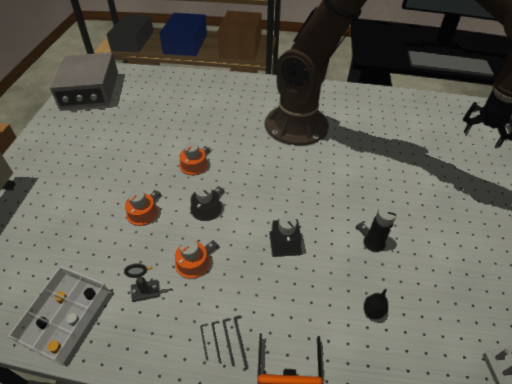

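View pics/top0.png

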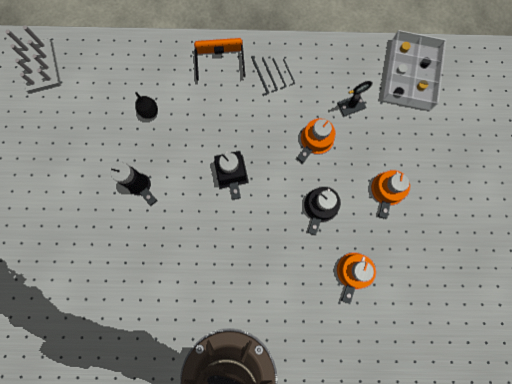

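Candidates for the low canister are top (322,203) in black and three orange ones at (318,135), (391,187) and (356,271). Only the first has the black body described, so I'll enlarge it to confirm.

```bash
python3 - <<'E'
from h import *
im=cv2.imread('pics/top0.png'); c=cv2.resize(im[170:240,280:370],None,fx=8,fy=8,interpolation=cv2.INTER_CUBIC); cv2.imwrite('pics/crop_top.png',c)
im=cv2.imread('pics/scene0.png'); c=cv2.resize(im[170:230,170:240],None,fx=9,fy=9,interpolation=cv2.INTER_CUBIC); cv2.imwrite('pics/crop_scene.png',c)
E
```

```text
(no output)
```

View pics/crop_top.png

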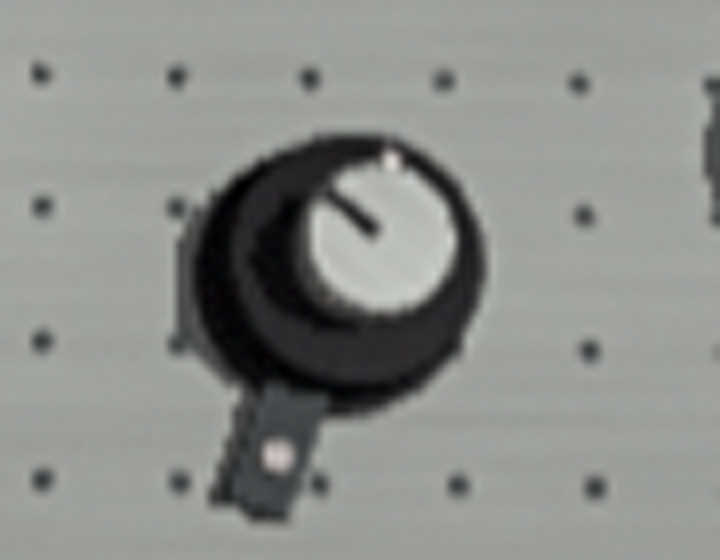

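View pics/crop_scene.png

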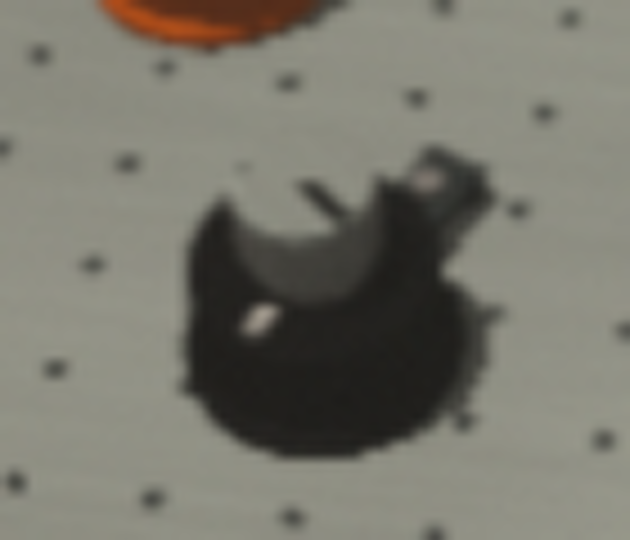

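```bash
python3 - <<'E'
from h import *
im=cv2.imread('pics/top0.png')
# cap top: bright region within body
g=cv2.cvtColor(im,cv2.COLOR_BGR2GRAY); 
cr=lambda x,y:(280+(x+.5)/8-.5,170+(y+.5)/8-.5)
# cap top blob
x0,y0=312,185
sub=cv2.resize(g[185:215,312:344],None,fx=8,fy=8,interpolation=cv2.INTER_CUBIC)
th=(sub>110).astype(np.uint8); n,l,st,c=cv2.connectedComponentsWithStats(th)
k=l[int((201-185)*8),int((328.5-312)*8)]; print(k,st[k])
cnt=max(cv2.findContours((l==k).astype(np.uint8),0,1)[0],key=cv2.contourArea); hull=cv2.convexHull(cnt)
(e,ax,an)=cv2.fitEllipse(hull); u=312+(e[0]+.5)/8-.5; v=185+(e[1]+.5)/8-.5; print('ell',u,v,ax)
C=atz('top',u,v,90); print('centre top',C)
print('scene proj',proj('scene',[C[0],C[1],90]))
for z in (50,): print('body c proj',proj('top',[C[0],C[1],50]))
ro=atz('top',*cr(328,188),92); ri=atz('top',*cr(378,233),92)
m=atz('top',*cr(391,158),50)
print('rib',ro,ri,np.degrees(np.arctan2(*(ro-C)[[1,0]])),np.degrees(np.arctan2(*(ro-ri)[[1,0]])))
print('mark',m,np.linalg.norm(m-[C[0],C[1],50]),np.degrees(np.arctan2(*(m-C)[[1,0]])))
s=lambda x,y:(170+(x+.5)/9-.5,170+(y+.5)/9-.5)
ms=atz('scene',*s(260,320),50); print('mark scene',ms,np.degrees(np.arctan2(*(ms-C)[[1,0]])))
a=atz('scene',*s(345,215),92);b=atz('scene',*s(305,185),92);print('rib scene',a,b,np.degrees(np.arctan2(*(a-b)[[1,0]])))
s=bot.sense();p=s['eef_pos'];R=np.array(s['tcp_rot']); print('shift tool',R.T@(np.array([C[0],C[1],130])-p), s['time_s'])
for t in ([322,203],[228,162],[125,175],[318,135],[391,187],[356,271]): print(t,atz('top',*t,80))
E
```

```text
2 [   52    30   149   163 16490]
ell 327.2179708480835 198.9071397781372 (146.5917510986328, 158.6847686767578)
centre top [ 475.2297158  -255.92829607   90.        ]
scene proj [202.58013387 189.86729258]
body c proj [324.28371559 201.47151969]
rib [ 490.49080495 -238.0205553    92.        ] [ 475.43801294 -254.4374973    92.        ] 49.56215543357223 47.482103472396254
mark [ 510.11282382 -268.43043381   50.        ] 37.055831837603655 -19.717725838299106
mark scene [ 504.6600959  -265.81851536   50.        ] -18.575167653810134
rib scene [ 488.48670711 -235.99389899   92.        ] [ 477.47649059 -252.4771132    92.        ] 56.25844799646983
shift tool [-638.47194652  539.64464045  101.34271324] 0.4
[322, 203] [ 465.61455239 -243.62429887   80.        ]
[228, 162] [576.00621286  13.53949215  80.        ]
[125, 175] [534.27166739 293.20241282  80.        ]
[318, 135] [ 659.27035326 -236.60246461   80.        ]
[391, 187] [ 513.04241574 -433.63466737   80.        ]
[356, 271] [ 287.61615598 -328.43590414   80.        ]
```

The crops confirm it: a black, low round body at top (322,203) with an aluminium cap. The rib points at about 49° and the white mark at about -19°, so the cap is open roughly 68° (1.19 rad). I'll move above it now.

>>> jog_arm(
  plan=[
    {"dx":-0.64,"dy":0.54,"grip":-1},
    {"dx":-0.64,"dy":0.54},
    {"dx":-0.64,"dy":0.54},
    {"dx":-0.64,"dy":0.54},
    {"dx":-0.64,"dy":0.54},
    {"dx":-0.64,"dy":0.54},
    {"dx":-0.64,"dy":0.54},
    {"dx":-0.64,"dy":0.54},
    {"dx":-0.64,"dy":0.54},
    {"dx":-0.64,"dy":0.54},
    {"dx":-0.64,"dy":0.54},
    {"dx":-0.64,"dy":0.54},
    {"dx":-0.64,"dy":0.54},
    {"dx":-0.64,"dy":0.54},
    {"dx":-0.64,"dy":0.54},
    {"dx":-0.64,"dy":0.54},
    {"dx":-0.64,"dy":0.54},
    {"dx":-0.64,"dy":0.54},
    {"dx":-0.64,"dy":0.54},
    {"dx":-0.6,"dy":0.54},
  ],
  grip_force=40,
)

```text
invalid input at $.plan[0]: expected keys dx, dy, dz, rx, ry, rz, grip
```

>>> jog_arm(
  plan=[
    {"dx":-0.64,"dy":0.54,"dz":0,"rx":0,"ry":0,"rz":0,"grip":-1},
    {"dx":-0.64,"dy":0.54,"dz":0,"rx":0,"ry":0,"rz":0,"grip":-1},
    {"dx":-0.64,"dy":0.54,"dz":0,"rx":0,"ry":0,"rz":0,"grip":-1},
    {"dx":-0.64,"dy":0.54,"dz":0,"rx":0,"ry":0,"rz":0,"grip":-1},
    {"dx":-0.64,"dy":0.54,"dz":0,"rx":0,"ry":0,"rz":0,"grip":-1},
    {"dx":-0.64,"dy":0.54,"dz":0,"rx":0,"ry":0,"rz":0,"grip":-1},
    {"dx":-0.64,"dy":0.54,"dz":0,"rx":0,"ry":0,"rz":0,"grip":-1},
    {"dx":-0.64,"dy":0.54,"dz":0,"rx":0,"ry":0,"rz":0,"grip":-1},
    {"dx":-0.64,"dy":0.54,"dz":0,"rx":0,"ry":0,"rz":0,"grip":-1},
    {"dx":-0.64,"dy":0.54,"dz":0,"rx":0,"ry":0,"rz":0,"grip":-1},
    {"dx":-0.64,"dy":0.54,"dz":0,"rx":0,"ry":0,"rz":0,"grip":-1},
    {"dx":-0.64,"dy":0.54,"dz":0,"rx":0,"ry":0,"rz":0,"grip":-1},
    {"dx":-0.64,"dy":0.54,"dz":0,"rx":0,"ry":0,"rz":0,"grip":-1},
    {"dx":-0.64,"dy":0.54,"dz":0,"rx":0,"ry":0,"rz":0,"grip":-1},
    {"dx":-0.64,"dy":0.54,"dz":0,"rx":0,"ry":0,"rz":0,"grip":-1},
    {"dx":-0.64,"dy":0.54,"dz":0,"rx":0,"ry":0,"rz":0,"grip":-1},
    {"dx":-0.64,"dy":0.54,"dz":0,"rx":0,"ry":0,"rz":0,"grip":-1},
    {"dx":-0.64,"dy":0.54,"dz":0,"rx":0,"ry":0,"rz":0,"grip":-1},
    {"dx":-0.64,"dy":0.54,"dz":0,"rx":0,"ry":0,"rz":0,"grip":-1},
    {"dx":-0.6,"dy":0.54,"dz":0,"rx":0,"ry":0,"rz":0,"grip":-1},
  ],
  grip_force=40,
)

```text
time_s: 2.4
eef_pos: [476.0, -257.4, 231.5]
tcp_rot: [[0.452, 0.892, 0.001], [0.892, -0.452, -0.0], [0.0, 0.0, -1.0]]
force: [0.1, 1.1, -0.9]
grip_width: 85.5
```

>>> jog_arm(
  plan=[
    {"dx":0.02,"dy":-0.03,"dz":0.6,"rx":0,"ry":0,"rz":0,"grip":-1},
    {"dx":0,"dy":0,"dz":0.6,"rx":0,"ry":0,"rz":0,"grip":-1},
    {"dx":0,"dy":0,"dz":0.6,"rx":0,"ry":0,"rz":0,"grip":-1},
    {"dx":0,"dy":0,"dz":0.2,"rx":0,"ry":0,"rz":0,"grip":-1},
    {"dx":0,"dy":0,"dz":0,"rx":0,"ry":0,"rz":0,"grip":-1},
  ],
)

```text
time_s: 2.9
eef_pos: [474.3, -253.7, 130.5]
tcp_rot: [[0.452, 0.892, -0.002], [0.892, -0.452, 0.001], [-0.0, -0.002, -1.0]]
force: [-0.3, -0.7, 0.8]
grip_width: 85.4
```

```bash
python3 - <<'E'
from h import *
im=cap('scene','s1.png'); s=bot.sense(); print(np.round(s['q'],1),s['eef_pos'],s['force'],s['time_s'])
b=cv2.cvtColor(im[130:240,150:260],cv2.COLOR_RGB2BGR); im2=cap('top','t1.png')[150:260,270:380]
cv2.imwrite('pics/c1.png',cv2.resize(np.hstack([b,cv2.cvtColor(im2,cv2.COLOR_RGB2BGR)]),None,fx=3.6,fy=3.6,interpolation=cv2.INTER_CUBIC))
E
```

```text
[  0.5  24.9  29.9 110.8 -16.2  48.4 102.1] [ 475.02672897 -254.14189243  131.6885688 ] [-0.13647093  0.49309303  1.121529  ] 2.95
```

View pics/c1.png

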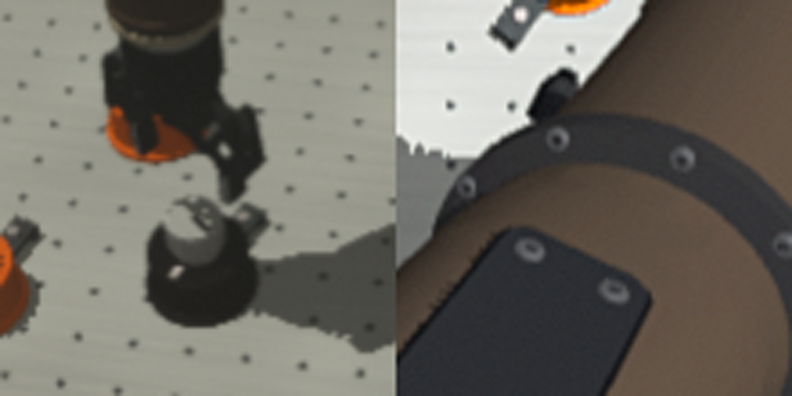

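The open jaws straddle the cap: left crop, cap near (195,230), fingers at (145,120) and (235,160). The joints have room for the clockwise turn, since q7 is 102° and will decrease. Descending to grip height.

>>> jog_arm(
  plan=[
    {"dx":0,"dy":0,"dz":0.4,"rx":0,"ry":0,"rz":0,"grip":-1},
    {"dx":0,"dy":0,"dz":0.4,"rx":0,"ry":0,"rz":0,"grip":-1},
    {"dx":0,"dy":0,"dz":0.4,"rx":0,"ry":0,"rz":0,"grip":-1},
    {"dx":0,"dy":0,"dz":0.3,"rx":0,"ry":0,"rz":0,"grip":-1},
    {"dx":0,"dy":0,"dz":0,"rx":0,"ry":0,"rz":0,"grip":-1},
  ],
)

```text
time_s: 3.5
eef_pos: [475.1, -253.8, 56.3]
tcp_rot: [[0.452, 0.892, -0.0], [0.892, -0.452, 0.0], [0.0, -0.0, -1.0]]
force: [-0.0, 0.1, -0.3]
grip_width: 85.4
```

```bash
python3 - <<'E'
from h import *
im=cap('scene','s2.png'); s=bot.sense(); print(s['eef_pos'],s['force'],s['torque'],s['time_s'])
cv2.imwrite('pics/c2.png',cv2.resize(cv2.cvtColor(im[150:240,150:260],cv2.COLOR_RGB2BGR),None,fx=6,fy=6,interpolation=cv2.INTER_CUBIC))
E
```

```text
[ 475.49686967 -254.16810454   57.13374921] [-0.28959949  0.17776371  0.32730578] [-0.00651905  0.06362436 -0.00246543] 3.55
```

View pics/c2.png

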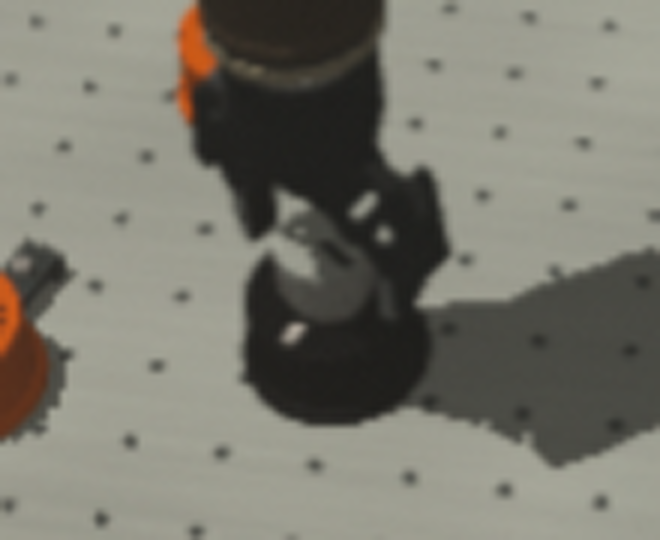

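The fingers are on either side of the cap (cap at crop (325,270)) and nothing is in contact. Closing gently.

>>> jog_arm(
  plan=[
    {"dx":0,"dy":0,"dz":0,"rx":0,"ry":0,"rz":0,"grip":1},
    {"dx":0,"dy":0,"dz":0,"rx":0,"ry":0,"rz":0,"grip":1},
    {"dx":0,"dy":0,"dz":0,"rx":0,"ry":0,"rz":0,"grip":1},
    {"dx":0,"dy":0,"dz":0,"rx":0,"ry":0,"rz":0,"grip":1},
    {"dx":0,"dy":0,"dz":0,"rx":0,"ry":0,"rz":0,"grip":1},
    {"dx":0,"dy":0,"dz":0,"rx":0,"ry":0,"rz":0,"grip":1},
  ],
  grip_force=40,
)

```text
time_s: 4.15
eef_pos: [475.1, -256.2, 57.9]
tcp_rot: [[0.453, 0.891, 0.002], [0.891, -0.453, -0.003], [-0.001, 0.003, -1.0]]
force: [-4.6, -3.4, 9.8]
grip_width: 49.1
```

```bash
python3 - <<'E'
from h import *
s=bot.sense(); print(s['eef_pos'],s['force'],s['torque'],s['grip_width'],s['time_s'],s['q'][6]); R=s['tcp_rot']; print('tool force',R.T@s['force'])
E
```

```text
[ 475.05844984 -256.18905261   57.87662013] [-4.56018353 -3.41689601  9.76024033] [-0.87709301  0.82453304  0.12475549] 49.06003184841973 4.15 106.12060480895941
tool force [-5.12606157 -2.48934738 -9.76009149]
```

>>> jog_arm(
  plan=[
    {"dx":-0.04,"dy":0,"dz":0,"rx":0,"ry":0,"rz":0,"grip":1},
    {"dx":0,"dy":0,"dz":0,"rx":0,"ry":0,"rz":0.35,"grip":1},
    {"dx":0,"dy":0,"dz":0,"rx":0,"ry":0,"rz":0.5,"grip":1},
    {"dx":0,"dy":0,"dz":0,"rx":0,"ry":0,"rz":0.5,"grip":1},
    {"dx":0,"dy":0,"dz":0,"rx":0,"ry":0,"rz":0.5,"grip":1},
    {"dx":0,"dy":0,"dz":0,"rx":0,"ry":0,"rz":0.5,"grip":1},
    {"dx":0,"dy":0,"dz":0,"rx":0,"ry":0,"rz":0,"grip":1},
  ],
  grip_force=60,
)

```text
time_s: 4.85
eef_pos: [475.0, -256.4, 58.0]
tcp_rot: [[0.734, 0.679, 0.002], [0.679, -0.734, -0.001], [0.001, 0.002, -1.0]]
force: [-3.5, 1.3, 13.4]
grip_width: 48.4
```

```bash
cat > st.py <<'E'
from h import *
s=bot.sense(); R=np.array(s['tcp_rot']); print(np.round(s['eef_pos'],1),'yaw',round(np.degrees(np.arctan2(R[1,0],R[0,0])),2),'w',round(s['grip_width'],1),'t',s['time_s'],'F',np.round(s['force'],1),'T',np.round(s['torque'],2),'Ftool',np.round(R.T@s['force'],1)); print(np.round(s['q'],1),np.round(s['joint_efforts'],2))
E
cat > look.py <<'E'
import sys
from st import *
im=cap('scene',sys.argv[1]+'_f.png')
cv2.imwrite('pics/'+sys.argv[1]+'.png',cv2.resize(cv2.cvtColor(im[150:240,150:260],cv2.COLOR_RGB2BGR),None,fx=6,fy=6,interpolation=cv2.INTER_CUBIC))
E
python3 look.py c3
```

```text
[ 475.  -256.4   58. ] yaw 42.77 w 48.4 t 4.85 F [-3.5  1.3 13.4] T [ 0.16  0.49 -0.11] Ftool [ -1.7  -3.3 -13.4]
[ -0.   32.   31.9 114.5 -25.7  40.3  90.7] [ -0.42 -53.23   8.39 -18.97  -0.36  -0.81  -0.8 ]
```

View pics/c3.png

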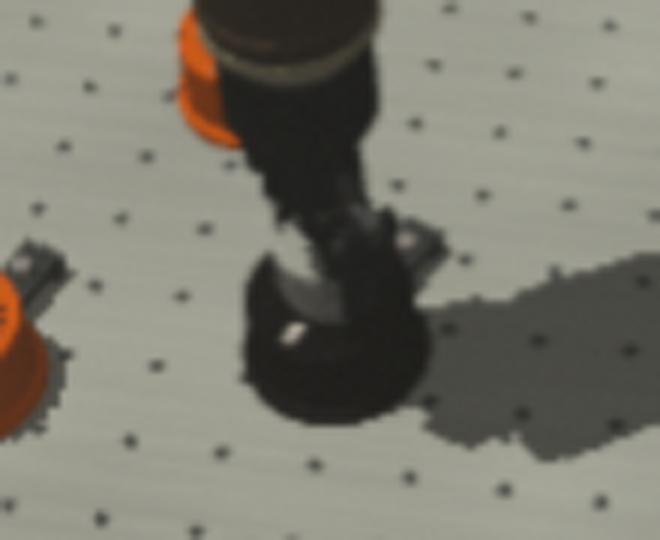

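The wrist moment of about -0.11 N m matches the cap's friction, so the cap is turning with the jaws. Continuing.

>>> jog_arm(
  plan=[
    {"dx":0,"dy":0,"dz":0,"rx":0,"ry":0,"rz":0.5,"grip":1},
    {"dx":0,"dy":0,"dz":0,"rx":0,"ry":0,"rz":0.5,"grip":1},
    {"dx":0,"dy":0,"dz":0,"rx":0,"ry":0,"rz":0.5,"grip":1},
    {"dx":0,"dy":0,"dz":0,"rx":0,"ry":0,"rz":0.5,"grip":1},
    {"dx":0,"dy":0,"dz":0,"rx":0,"ry":0,"rz":0.5,"grip":1},
    {"dx":0,"dy":0,"dz":0,"rx":0,"ry":0,"rz":0.5,"grip":1},
    {"dx":0,"dy":0,"dz":0,"rx":0,"ry":0,"rz":0.5,"grip":1},
    {"dx":0,"dy":0,"dz":0,"rx":0,"ry":0,"rz":0.5,"grip":1},
    {"dx":0,"dy":0,"dz":0,"rx":0,"ry":0,"rz":0.5,"grip":1},
    {"dx":0,"dy":0,"dz":0,"rx":0,"ry":0,"rz":0,"grip":1},
  ],
)

```text
time_s: 5.9
eef_pos: [474.7, -256.5, 58.0]
tcp_rot: [[0.997, 0.071, 0.002], [0.071, -0.997, -0.001], [0.002, 0.001, -1.0]]
force: [-3.0, 1.4, 14.4]
grip_width: 48.4
```

```bash
python3 st.py
```

```text
[ 474.7 -256.5   58. ] yaw 4.1 w 48.4 t 5.9 F [-3.   1.4 14.4] T [ 0.22  0.79 -0.15] Ftool [ -2.8  -1.6 -14.4]
[ -7.   35.   42.9 115.1 -34.9  43.2  61.2] [ -0.52 -51.85  10.96 -18.46  -0.64  -0.92  -0.81]
```

The cap has turned 59° and the moment is still only friction. Next are smaller steps toward the stop, which I expect near yaw -5°.

>>> jog_arm(
  plan=[
    {"dx":0,"dy":0,"dz":0,"rx":0,"ry":0,"rz":0.25,"grip":1},
    {"dx":0,"dy":0,"dz":0,"rx":0,"ry":0,"rz":0.25,"grip":1},
    {"dx":0,"dy":0,"dz":0,"rx":0,"ry":0,"rz":0.25,"grip":1},
    {"dx":0,"dy":0,"dz":0,"rx":0,"ry":0,"rz":0.25,"grip":1},
    {"dx":0,"dy":0,"dz":0,"rx":0,"ry":0,"rz":0,"grip":1},
  ],
)

```text
time_s: 6.4
eef_pos: [474.7, -256.5, 58.0]
tcp_rot: [[0.997, -0.077, 0.002], [-0.077, -0.997, -0.0], [0.002, 0.0, -1.0]]
force: [-3.2, 1.9, 14.2]
grip_width: 48.7
```

```bash
python3 st.py
```

```text
[ 474.7 -256.5   58. ] yaw -4.42 w 48.7 t 6.4 F [-3.2  1.9 14.2] T [ 0.21  0.77 -0.11] Ftool [ -3.3  -1.6 -14.2]
[ -8.4  35.9  45.2 115.2 -36.8  44.   54.7] [ -0.44 -51.93  11.46 -18.4   -0.59  -0.95  -0.33]
```

>>> jog_arm(
  plan=[
    {"dx":0,"dy":0,"dz":0,"rx":0,"ry":0,"rz":0.15,"grip":1},
    {"dx":0,"dy":0,"dz":0,"rx":0,"ry":0,"rz":0.15,"grip":1},
    {"dx":0,"dy":0,"dz":0,"rx":0,"ry":0,"rz":0.15,"grip":1},
    {"dx":0,"dy":0,"dz":0,"rx":0,"ry":0,"rz":0,"grip":1},
  ],
)

```text
time_s: 6.8
eef_pos: [474.7, -256.5, 58.0]
tcp_rot: [[0.99, -0.143, 0.002], [-0.143, -0.99, -0.0], [0.002, 0.0, -1.0]]
force: [-3.2, 0.8, 15.2]
grip_width: 48.6
```

```bash
python3 st.py
```

```text
[ 474.7 -256.5   58. ] yaw -8.23 w 48.6 t 6.8 F [-3.2  0.8 15.2] T [0.17 0.77 0.01] Ftool [ -3.2  -0.3 -15.2]
[ -9.   36.3  46.3 115.2 -37.7  44.4  51.7] [ -0.31 -51.99  11.76 -18.32  -0.71  -0.95  -0.29]
```

```bash
python3 look.py c4
```

```text
[ 474.7 -256.5   58. ] yaw -8.23 w 48.6 t 6.8 F [-3.2  0.8 15.2] T [0.17 0.77 0.01] Ftool [ -3.2  -0.3 -15.2]
[ -9.   36.3  46.3 115.2 -37.7  44.4  51.7] [ -0.31 -51.99  11.76 -18.32  -0.71  -0.95  -0.29]
```

View pics/c4.png

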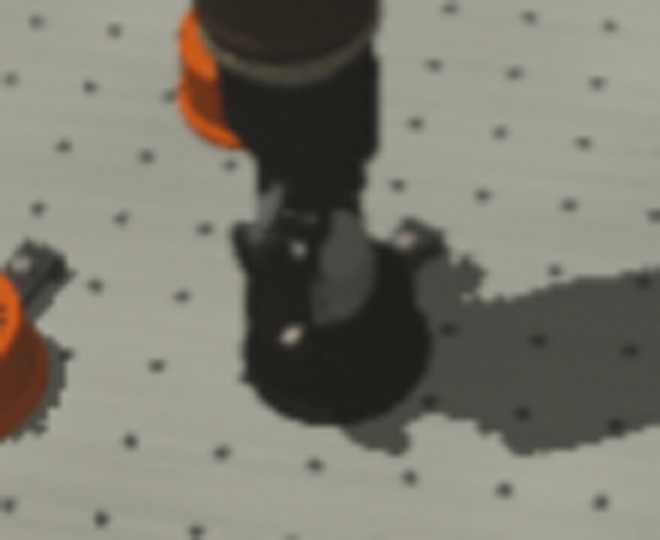

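The finger hides the rib, and the measured yaw still follows the command exactly, so the stop has not been reached. Continuing in small steps.

>>> jog_arm(
  plan=[
    {"dx":0,"dy":0,"dz":0,"rx":0,"ry":0,"rz":0.15,"grip":1},
    {"dx":0,"dy":0,"dz":0,"rx":0,"ry":0,"rz":0.15,"grip":1},
    {"dx":0,"dy":0,"dz":0,"rx":0,"ry":0,"rz":0,"grip":1},
  ],
)

```text
time_s: 7.15
eef_pos: [474.7, -256.4, 57.9]
tcp_rot: [[0.982, -0.188, 0.002], [-0.188, -0.982, -0.0], [0.002, -0.0, -1.0]]
force: [-2.9, 0.8, 13.1]
grip_width: 48.5
```

```bash
python3 st.py
```

```text
[ 474.7 -256.4   57.9] yaw -10.81 w 48.5 t 7.15 F [-2.9  0.8 13.1] T [ 0.17  0.69 -0.07] Ftool [ -3.   -0.3 -13.1]
[ -9.5  36.5  47.  115.2 -38.3  44.7  49.7] [-4.600e-01 -5.249e+01  1.208e+01 -1.842e+01 -4.000e-01 -8.400e-01
 -3.000e-02]
```

>>> jog_arm(
  plan=[
    {"dx":0,"dy":0,"dz":0,"rx":0,"ry":0,"rz":0.2,"grip":1},
    {"dx":0,"dy":0,"dz":0,"rx":0,"ry":0,"rz":0.2,"grip":1},
    {"dx":0,"dy":0,"dz":0,"rx":0,"ry":0,"rz":0,"grip":1},
  ],
)

```text
time_s: 7.45
eef_pos: [474.4, -257.4, 57.8]
tcp_rot: [[0.97, -0.244, 0.001], [-0.244, -0.97, -0.002], [0.002, 0.002, -1.0]]
force: [-4.2, -3.6, 10.0]
grip_width: 48.2
```

```bash
python3 st.py
```

```text
[ 474.4 -257.4   57.8] yaw -14.13 w 48.2 t 7.45 F [-4.2 -3.6 10. ] T [-0.72  0.96  1.44] Ftool [ -3.2   4.5 -10. ]
[-10.   36.9  48.  115.3 -39.   45.   47.2] [ -1.18 -54.05  11.88 -17.87  -2.47   0.27  -1.85]
```

The moment jumped to +1.44 N m, which looks like the hard stop. I'll press a touch more to seat it and check.

>>> jog_arm(
  plan=[
    {"dx":0,"dy":0,"dz":0,"rx":0,"ry":0,"rz":0.15,"grip":1},
    {"dx":0,"dy":0,"dz":0,"rx":0,"ry":0,"rz":0.1,"grip":1},
    {"dx":0,"dy":0,"dz":0,"rx":0,"ry":0,"rz":0,"grip":1},
  ],
)

```text
time_s: 7.75
eef_pos: [474.7, -256.3, 57.7]
tcp_rot: [[0.96, -0.281, 0.002], [-0.281, -0.96, -0.0], [0.002, -0.0, -1.0]]
force: [-2.2, 0.5, 11.3]
grip_width: 48.6
```

```bash
python3 st.py
```

```text
[ 474.7 -256.3   57.7] yaw -16.33 w 48.6 t 7.75 F [-2.2  0.5 11.3] T [0.14 0.63 0.4 ] Ftool [ -2.3   0.1 -11.3]
[-10.3  37.2  48.5 115.3 -39.6  45.3  45.5] [ 2.000e-02 -5.325e+01  1.320e+01 -1.819e+01 -8.500e-01 -6.200e-01
 -6.300e-01]
```

The jaws now slip against the stop. Releasing, then backing off to look.

>>> jog_arm(
  plan=[
    {"dx":0,"dy":0,"dz":0,"rx":0,"ry":0,"rz":0,"grip":-1},
    {"dx":0,"dy":0,"dz":0,"rx":0,"ry":0,"rz":0,"grip":-1},
    {"dx":0,"dy":0,"dz":0,"rx":0,"ry":0,"rz":0,"grip":-1},
    {"dx":0,"dy":0,"dz":0,"rx":0,"ry":0,"rz":0,"grip":-1},
    {"dx":0,"dy":0,"dz":0,"rx":0,"ry":0,"rz":0,"grip":-1},
    {"dx":0,"dy":0,"dz":0,"rx":0,"ry":0,"rz":0,"grip":-1},
  ],
)

```text
time_s: 8.35
eef_pos: [474.0, -255.8, 56.3]
tcp_rot: [[0.959, -0.282, -0.0], [-0.282, -0.959, 0.0], [-0.0, -0.0, -1.0]]
force: [-0.2, -0.3, 0.5]
grip_width: 85.4
```

```bash
python3 look.py c5
```

```text
[ 474.  -255.8   56.3] yaw -16.36 w 85.4 t 8.35 F [-0.2 -0.3  0.5] T [ 0.   -0.03 -0.  ] Ftool [-0.1  0.4 -0.5]
[-10.3  37.3  48.4 115.4 -39.6  45.2  45.5] [-1.000e-02 -5.764e+01  1.492e+01 -1.909e+01  1.000e-02  0.000e+00
 -0.000e+00]
```

View pics/c5.png

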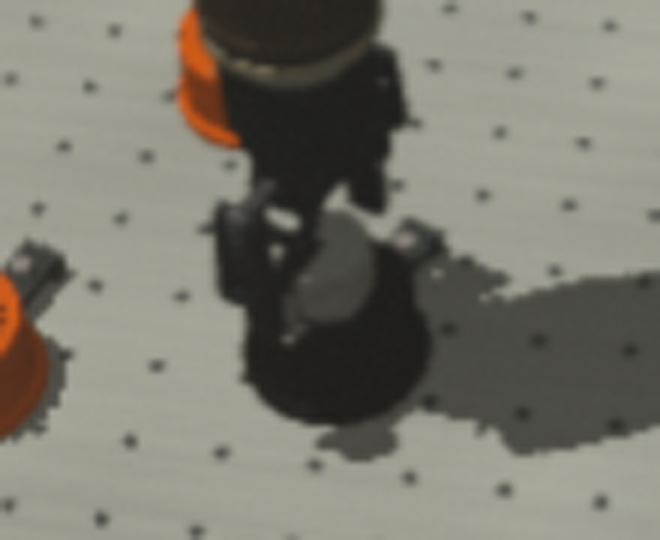

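>>> jog_arm(
  plan=[
    {"dx":0,"dy":0,"dz":-0.3,"rx":0,"ry":0,"rz":0,"grip":-1},
    {"dx":0,"dy":0,"dz":-0.6,"rx":0,"ry":0,"rz":0,"grip":-1},
    {"dx":0,"dy":0,"dz":-0.8,"rx":0,"ry":0,"rz":0,"grip":-1},
    {"dx":0,"dy":0,"dz":-0.8,"rx":0,"ry":0,"rz":0,"grip":-1},
    {"dx":0,"dy":0,"dz":-0.8,"rx":0,"ry":0,"rz":0,"grip":-1},
    {"dx":0,"dy":-0.6,"dz":-0.4,"rx":0,"ry":0,"rz":0,"grip":-1},
    {"dx":0,"dy":-0.6,"dz":0,"rx":0,"ry":0,"rz":0,"grip":-1},
    {"dx":0,"dy":-0.6,"dz":0,"rx":0,"ry":0,"rz":0,"grip":-1},
    {"dx":0,"dy":-0.6,"dz":0,"rx":0,"ry":0,"rz":0,"grip":-1},
    {"dx":0,"dy":-0.6,"dz":0,"rx":0,"ry":0,"rz":0,"grip":-1},
    {"dx":0,"dy":-0.6,"dz":0,"rx":0,"ry":0,"rz":0,"grip":-1},
    {"dx":0,"dy":-0.6,"dz":0,"rx":0,"ry":0,"rz":0,"grip":-1},
    {"dx":0,"dy":0,"dz":0,"rx":0,"ry":0,"rz":0,"grip":-1},
  ],
)

```text
time_s: 9.7
eef_pos: [534.3, -49.8, 241.6]
tcp_rot: [[0.961, -0.276, -0.0], [-0.276, -0.961, 0.001], [-0.001, -0.001, -1.0]]
force: [0.0, -0.6, 0.2]
grip_width: 85.6
```

```bash
python3 look.py c6 && python3 - <<'E'
from h import *
im=cap('top','t6_f.png'); cv2.imwrite('pics/t6.png',cv2.resize(cv2.cvtColor(im[170:240,280:370],cv2.COLOR_RGB2BGR),None,fx=8,fy=8,interpolation=cv2.INTER_CUBIC))
E
```

```text
[534.3 -49.8 241.6] yaw -16.01 w 85.6 t 9.7 F [ 0.  -0.6  0.2] T [ 0.03 -0.    0.01] Ftool [ 0.2  0.5 -0.2]
[-45.5  25.2  64.4 104.9 -25.   65.8  11.4] [  0.16 -44.6   13.88 -29.06  -0.06   0.05  -0.73]
```

View pics/c6.png

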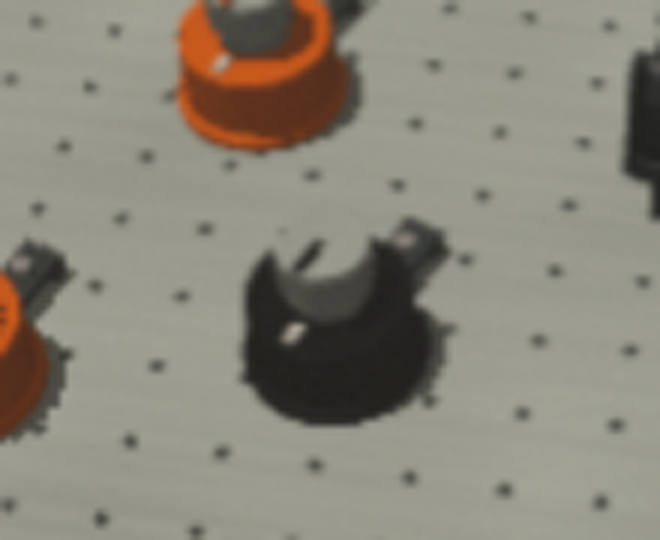

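View pics/t6.png

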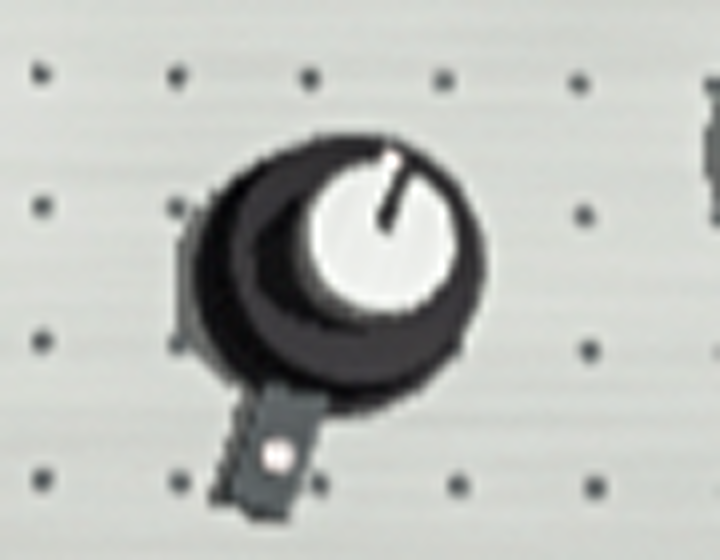

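```bash
python3 - <<'E'
from h import *
C=np.array([475.2,-255.9,90]);C2=np.array([474.4,-256.2,90])
cr=lambda x,y:(280+(x+.5)/8-.5,170+(y+.5)/8-.5)
ang=lambda d: round(float(np.degrees(np.arctan2(d[1],d[0]))),1)
def refine(f):
    g=cv2.cvtColor(cv2.imread(f),cv2.COLOR_BGR2GRAY).astype(float)
    # dark-weighted line fit of rib pixels inside cap, mapped to world z=92
    P=[];W=[]
    for v in range(186,214):
        for u in range(314,343):
            p=atz('top',u,v,92); d=np.hypot(*(p-C2)[:2])
            if d<20:
                P.append(p[:2]);W.append(g[v,u])
    P=np.array(P);W=np.array(W); W=np.clip(np.median(W)-12-W,0,None)
    m=(P*W[:,None]).sum(0)/W.sum(); D=P-m; S=(D*W[:,None]).T@D; w,v=np.linalg.eigh(S); d=v[:,1]; d=d*np.sign(d@(m-C2[:2])); print(f,'rib dir',ang(d),'centroid from C',ang(m-C2[:2]),m)
refine('pics/top0.png'); refine('pics/t6_f.png')
g=cv2.cvtColor(cv2.imread('pics/t6_f.png'),cv2.COLOR_BGR2GRAY)
m=atz('top',*cr(391,158),50); print('mark',ang(m-C),ang(m-C2))
s=lambda x,y:(150+(x+.5)/6-.5,150+(y+.5)/6-.5)
ms=atz('scene',*s(293,333),50); print('mark scene',ang(ms-C),ang(ms-C2),'rib scene',ang(atz('scene',*s(297,268),92)-atz('scene',*s(322,241),92)))
E
```

```text
pics/top0.png rib dir 46.7 centroid from C 52.4 [ 481.03349137 -247.58625583]
pics/t6_f.png rib dir -19.0 centroid from C -14.1 [ 484.82946224 -258.82492661]
mark -19.7 -18.9
mark scene -18.9 -17.9 rib scene -22.6
```

The rib direction (-19.0°) matches the white mark (-19° to -18°) within about 2°. There is plenty of time left, so I'll re-grip on the better centre, feel for the stop again and unload before letting go. That rules out any spring-back at release.

>>> jog_arm(
  plan=[
    {"dx":0,"dy":0.6,"dz":0,"rx":0,"ry":0,"rz":0,"grip":-1},
    {"dx":0,"dy":0.6,"dz":0,"rx":0,"ry":0,"rz":0,"grip":-1},
    {"dx":0,"dy":0.6,"dz":0,"rx":0,"ry":0,"rz":0,"grip":-1},
    {"dx":0,"dy":0.6,"dz":0,"rx":0,"ry":0,"rz":0,"grip":-1},
    {"dx":0,"dy":0.6,"dz":0,"rx":0,"ry":0,"rz":0,"grip":-1},
    {"dx":0,"dy":0.6,"dz":0,"rx":0,"ry":0,"rz":0,"grip":-1},
    {"dx":0,"dy":0.6,"dz":0.4,"rx":0,"ry":0,"rz":0,"grip":-1},
    {"dx":0,"dy":0,"dz":0.8,"rx":0,"ry":0,"rz":0,"grip":-1},
    {"dx":0,"dy":0,"dz":0.6,"rx":0,"ry":0,"rz":0,"grip":-1},
    {"dx":0,"dy":0,"dz":0.2,"rx":0,"ry":0,"rz":0,"grip":-1},
    {"dx":0,"dy":0,"dz":0,"rx":0,"ry":0,"rz":0,"grip":-1},
  ],
)

```text
time_s: 10.9
eef_pos: [472.8, -256.5, 141.1]
tcp_rot: [[0.959, -0.283, -0.002], [-0.283, -0.959, 0.0], [-0.002, 0.0, -1.0]]
force: [-0.1, -0.4, 0.4]
grip_width: 85.5
```

```bash
python3 st.py; python3 - <<'E'
from h import *
s=bot.sense();print(np.array(s['tcp_rot']).T@(np.array([474.8,-256.3,57])-s['eef_pos'])/50)
E
```

```text
[ 472.8 -256.5  141.1] yaw -16.47 w 85.5 t 10.9 F [-0.1 -0.4  0.4] T [-0.05 -0.04  0.03] Ftool [ 0.   0.4 -0.4]
[-15.7  31.1  55.9 111.5 -31.7  54.4  39.3] [  0.74 -49.73  13.75 -23.1   -0.29  -0.43   0.3 ]
[ 0.04020335 -0.0150051   1.68105726]
```

>>> jog_arm(
  plan=[
    {"dx":0.02,"dy":0,"dz":0.4,"rx":0,"ry":0,"rz":0,"grip":-1},
    {"dx":0,"dy":0,"dz":0.4,"rx":0,"ry":0,"rz":0,"grip":-1},
    {"dx":0,"dy":0,"dz":0.4,"rx":0,"ry":0,"rz":0,"grip":-1},
    {"dx":0,"dy":0,"dz":0.3,"rx":0,"ry":0,"rz":0,"grip":-1},
    {"dx":0,"dy":0,"dz":0.16,"rx":0,"ry":0,"rz":0,"grip":-1},
    {"dx":0,"dy":0,"dz":0,"rx":0,"ry":0,"rz":0,"grip":-1},
    {"dx":0,"dy":0,"dz":0,"rx":0,"ry":0,"rz":0,"grip":-1},
  ],
)

```text
time_s: 11.6
eef_pos: [475.4, -256.5, 59.1]
tcp_rot: [[0.959, -0.282, 0.001], [-0.282, -0.959, -0.0], [0.001, 0.0, -1.0]]
force: [0.2, 0.1, 1.1]
grip_width: 85.6
```

```bash
python3 st.py; python3 - <<'E'
from h import *
s=bot.sense();print(np.array(s['tcp_rot']).T@(np.array([474.8,-256.3,57])-s['eef_pos'])/50)
E
```

```text
[ 475.4 -256.5   59.1] yaw -16.37 w 85.6 t 11.6 F [0.2 0.1 1.1] T [ 0.02 -0.02  0.  ] Ftool [ 0.1 -0.2 -1.1]
[-10.5  37.2  48.7 115.1 -39.4  45.6  45.3] [ 3.000e-02 -5.685e+01  1.466e+01 -1.901e+01 -3.000e-02 -1.000e-02
  3.000e-02]
[-0.01245523 -0.00112819  0.0417592 ]
```

>>> jog_arm(
  plan=[
    {"dx":-0.01,"dy":0,"dz":0.02,"rx":0,"ry":0,"rz":0,"grip":1},
    {"dx":0,"dy":0,"dz":0,"rx":0,"ry":0,"rz":0,"grip":1},
    {"dx":0,"dy":0,"dz":0,"rx":0,"ry":0,"rz":0,"grip":1},
    {"dx":0,"dy":0,"dz":0,"rx":0,"ry":0,"rz":0,"grip":1},
    {"dx":0,"dy":0,"dz":0,"rx":0,"ry":0,"rz":0,"grip":1},
    {"dx":0,"dy":0,"dz":0,"rx":0,"ry":0,"rz":0,"grip":1},
    {"dx":0,"dy":0,"dz":0,"rx":0,"ry":0,"rz":0,"grip":1},
  ],
  grip_force=60,
)

```text
time_s: 12.3
eef_pos: [474.7, -256.0, 58.0]
tcp_rot: [[0.959, -0.282, 0.001], [-0.282, -0.959, 0.0], [0.001, -0.001, -1.0]]
force: [-1.4, 1.1, 7.0]
grip_width: 49.0
```

```bash
python3 st.py
```

```text
[ 474.7 -256.    58. ] yaw -16.36 w 49.0 t 12.3 F [-1.4  1.1  7. ] T [0.33 0.37 0.  ] Ftool [-1.6 -0.6 -7. ]
[-10.4  37.2  48.6 115.2 -39.6  45.4  45.4] [ 3.600e-01 -5.455e+01  1.408e+01 -1.875e+01 -1.900e-01 -7.800e-01
 -2.000e-02]
```

>>> jog_arm(
  plan=[
    {"dx":0,"dy":0,"dz":0,"rx":0,"ry":0,"rz":0.1,"grip":1},
    {"dx":0,"dy":0,"dz":0,"rx":0,"ry":0,"rz":0.1,"grip":1},
    {"dx":0,"dy":0,"dz":0,"rx":0,"ry":0,"rz":0,"grip":1},
  ],
)

```text
time_s: 12.6
eef_pos: [474.6, -256.6, 58.0]
tcp_rot: [[0.951, -0.31, 0.0], [-0.31, -0.951, -0.001], [0.001, 0.001, -1.0]]
force: [-2.3, -0.5, 7.9]
grip_width: 48.6
```

```bash
python3 st.py
```

```text
[ 474.6 -256.6   58. ] yaw -18.04 w 48.6 t 12.6 F [-2.3 -0.5  7.9] T [-0.2   0.57  0.68] Ftool [-2.   1.2 -7.9]
[-10.7  37.4  49.1 115.3 -39.9  45.6  44.1] [ -0.21 -55.18  13.78 -18.58  -1.16  -0.2   -0.87]
```

>>> jog_arm(
  plan=[
    {"dx":0,"dy":0,"dz":0,"rx":0,"ry":0,"rz":0.1,"grip":1},
    {"dx":0,"dy":0,"dz":0,"rx":0,"ry":0,"rz":0.05,"grip":1},
  ],
)

```text
time_s: 12.8
eef_pos: [474.8, -256.0, 58.0]
tcp_rot: [[0.944, -0.331, 0.001], [-0.331, -0.944, 0.0], [0.001, -0.0, -1.0]]
force: [-1.0, 1.0, 7.2]
grip_width: 48.6
```

```bash
python3 st.py
```

```text
[ 474.8 -256.    58. ] yaw -19.34 w 48.6 t 12.8 F [-1.   1.   7.2] T [0.23 0.29 0.52] Ftool [-1.3 -0.6 -7.2]
[-10.9  37.5  49.4 115.3 -40.2  45.8  43.1] [  0.75 -54.65  14.62 -18.58  -0.34  -0.75  -0.25]
```

The moment rose to 0.5–0.7 N m within 2° of turning, well above friction, so the cap is on its stop. Letting go and retreating.

>>> jog_arm(
  plan=[
    {"dx":0,"dy":0,"dz":0,"rx":0,"ry":0,"rz":0,"grip":-1},
    {"dx":0,"dy":0,"dz":0,"rx":0,"ry":0,"rz":0,"grip":-1},
    {"dx":0,"dy":0,"dz":0,"rx":0,"ry":0,"rz":0,"grip":-1},
    {"dx":0,"dy":0,"dz":0,"rx":0,"ry":0,"rz":0,"grip":-1},
    {"dx":0,"dy":0,"dz":0,"rx":0,"ry":0,"rz":0,"grip":-1},
    {"dx":0,"dy":0,"dz":0,"rx":0,"ry":0,"rz":0,"grip":-1},
    {"dx":0,"dy":0,"dz":-0.3,"rx":0,"ry":0,"rz":0,"grip":-1},
    {"dx":0,"dy":0,"dz":-0.6,"rx":0,"ry":0,"rz":0,"grip":-1},
    {"dx":0,"dy":0,"dz":-0.8,"rx":0,"ry":0,"rz":0,"grip":-1},
    {"dx":0,"dy":0,"dz":-0.8,"rx":0,"ry":0,"rz":0,"grip":-1},
    {"dx":0,"dy":0,"dz":-0.8,"rx":0,"ry":0,"rz":0,"grip":-1},
    {"dx":0,"dy":-0.6,"dz":-0.4,"rx":0,"ry":0,"rz":0,"grip":-1},
    {"dx":0,"dy":-0.6,"dz":0,"rx":0,"ry":0,"rz":0,"grip":-1},
    {"dx":0,"dy":-0.6,"dz":0,"rx":0,"ry":0,"rz":0,"grip":-1},
    {"dx":0,"dy":-0.6,"dz":0,"rx":0,"ry":0,"rz":0,"grip":-1},
    {"dx":0,"dy":-0.6,"dz":0,"rx":0,"ry":0,"rz":0,"grip":-1},
    {"dx":0,"dy":0,"dz":0,"rx":0,"ry":0,"rz":0,"grip":-1},
    {"dx":0,"dy":0,"dz":0,"rx":0,"ry":0,"rz":0,"grip":-1},
  ],
)

```text
time_s: 14.6
eef_pos: [524.2, -114.2, 243.0]
tcp_rot: [[0.944, -0.331, 0.0], [-0.331, -0.944, -0.0], [0.0, 0.0, -1.0]]
force: [-0.2, -0.5, 0.4]
grip_width: 85.2
```

```bash
python3 look.py c7 && python3 - <<'E'
from h import *
im=cap('top','t7_f.png'); f=lambda a:cv2.cvtColor(a,cv2.COLOR_RGB2BGR)
a=f(im[170:240,280:370]); o=cv2.imread('pics/t6_f.png')[170:240,280:370]
cv2.imwrite('pics/t7.png',cv2.resize(np.hstack([o,a]),None,fx=4.4,fy=4.4,interpolation=cv2.INTER_CUBIC))
C2=np.array([474.7,-256.2])
for fn in ('pics/t6_f.png','pics/t7_f.png'):
    g=cv2.cvtColor(cv2.imread(fn),cv2.COLOR_BGR2GRAY).astype(float); P=[];W=[]
    for v in range(186,214):
        for u in range(314,343):
            p=atz('top',u,v,92)[:2]
            if np.hypot(*(p-C2))<20: P.append(p);W.append(g[v,u])
    P=np.array(P);W=np.array(W);W=np.clip(np.median(W)-12-W,0,None);m=(P*W[:,None]).sum(0)/W.sum();D=P-m;d=np.linalg.eigh((D*W[:,None]).T@D)[1][:,1];d*=np.sign(d@(m-C2));print(fn,np.degrees(np.arctan2(d[1],d[0])))
o=cv2.imread('pics/top0.png'); n=f(im)
sc0=cv2.imread('pics/scene0.png'); sc=cv2.imread('pics/c7_f.png')
v=lambda x:cv2.resize(x,(390,195),interpolation=cv2.INTER_CUBIC)
cv2.imwrite('pics/oth.png',np.vstack([np.hstack([v(o[135:205,100:240]),v(n[135:205,100:240])]),np.hstack([v(sc0[195:260,265:395]),v(sc[195:260,265:395])])]))
E
```

```text
[ 524.2 -114.2  243. ] yaw -19.3 w 85.2 t 14.6 F [-0.2 -0.5  0.4] T [-0.    0.04 -0.02] Ftool [-0.   0.6 -0.4]
[-39.1  25.5  65.3 104.8 -25.3  66.1  15.4] [ -2.19 -42.65  12.15 -29.22  -0.29   0.09  -0.14]
pics/t6_f.png -19.01854322731074
pics/t7_f.png -19.369165605841033
```

View pics/t7.png

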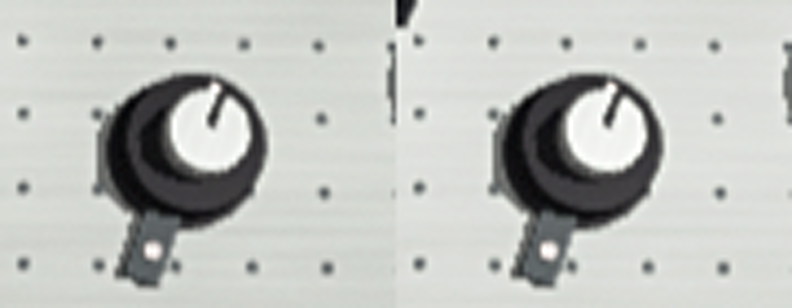

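View pics/oth.png

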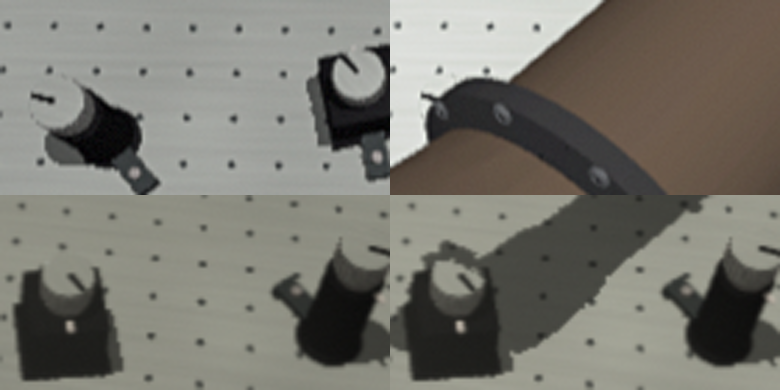

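The low cap's rib is at -19.4°, essentially unchanged by the second press and in line with the mark. The ribs of the other two caps look as they did at the start in the scene view. The arm hides them in the top view, but nothing is touching it. Handing in.

```bash
python3 -c "
from cell import bot
print(bot.sense()['time_s']); print(bot.sign_off())"
```

```text
14.7
the job is handed in; nothing more can be done
None
```

The low black canister's cap is turned clockwise onto its hard stop and released. I handed the job in at 14.7 s with the gripper open and well clear.

- **Turn:** the cap moved about 66° clockwise. The jaws turned about 79°, so they slipped some 13° on the cap; some of that was against the stop.
- **Stop:** the moment rose to 1.4 N m at the stop, against about 0.12 N m of cap friction. I re-gripped and pressed again, and it rose to 0.5–0.7 N m within 2°.
- **Alignment:** the rib ended at -19.4°, with the white mark at about -18° to -20°. That agrees within my roughly 2° measuring error. A rougher reading from the scene camera, after the first press, put the rib at -22.6°.
- **Other caps:** the tall and square caps look unchanged in the scene camera. I could not check them from the top camera because the arm was in the way. The arm did not touch them or the orange look-alikes.

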